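# Lock the bayonet lid on the pickle jar

### The job

Take the metal lid off the yellow plate and close the brown pickle jar with it: feel for the two slots in the jar's steel ring with the lid's two lugs, push the lid down against the sprung press plate, turn it clockwise (seen from above) until it stops, and let go so that it springs up locked. Go gently: never push or twist on the jar harder than about 40 N, keep the lid upright, and leave the plate and the other things on the slab where they are.

Things in the scene. Friction and masses are not known exactly. Their poses are not given: they have to be found in the camera images.
- jar: Brown ceramic pickle jar, fixed: 122 mm across, 100 mm tall, small ears on its +x and -x sides; on top a steel bayonet ring 88 mm across, 30 mm tall. Origin: centre of the jar's underside (on the slab, z = 20 mm), z up, x through the ears. The ring does not turn in use, but was set by hand: its slots may lie up to 0.22 rad either way from the jar's x axis (not measured).
- mouth (a point): Centre of the ring's top face, 130 mm above the jar's origin, axes as the jar's. Bore 60 mm across. The top is a flange 8 mm thick with two facing through-slots, each 16 mm wide, reaching out to 78 mm across. With the lugs resting on the flange beside the slots the lid's origin is 121 mm above the jar's origin; to pass under the flange, 107 mm or less; bottomed out, head on ring, 104 mm.
- track (a point): On the jar's axis, 122 mm above its origin: underside of the flange. Under it the lugs run clockwise from above, 60 degrees (1.05 rad) from slot to hard stop; counter-clockwise is blocked. Just before the stop, over about the last 7 degrees, the underside rises 2.5 mm into pockets where the lugs spring up and stay: the lid's origin is then 109.5 to 110 mm above the jar's.
- press (a point): On the jar's axis, 113 mm above its origin: top of the white sprung press plate, 51 mm across, that fills the bore, as it stands at rest. The lid's foot meets it when the lugs are in the slots. It is pushed straight down; its spring starts at 5 N and adds 0.5 N per mm.
- lid: Aluminium bayonet lid, about 0.18 kg, loose, upright on the yellow plate. Origin: centre of its foot; z up. Plug 54 mm across (46 at the foot, coned over 4 mm); head disc 68 mm across from 26 to 31 mm. Two facing lugs on its x axis, 12 mm wide, 9 to 15 mm above the foot, reaching 74 mm across (their ends show past the head). A half turn gives the same lid.
- grip (a point): Point on the lid's axis, 45 mm above its foot, in the dark steel grip bar: 46 mm long along the lid's x axis (in line with the lugs), 12 mm thick along y, from 31 to 56 mm above the foot. Axes as the lid's.
- plate: Yellow melamine plate, 190 mm across, 18 mm tall, its flat inner floor 5 mm above its origin (centre of its underside), loose on the slab. It carries the lid at the start and stays put.
- stopper: Bystander: green glass cruet stopper, 37 mm across, 60 mm tall, upright; origin at the centre of its foot.
- squeezer: Bystander: steel lemon squeezer, cup 80 mm across and 28 mm tall, two handles about 150 mm long towards its -x; origin under the cup's centre.
- mill: Bystander: dark wooden pepper mill, 56 mm across, 158 mm tall; origin at the centre of its foot.
- tin0: Bystander: round steel spice tin with a clear window in its lid, 65 mm across, 48 mm tall, one of three on the flat magnetic steel strip at the slab's far side; origin at the centre of its foot.
- tin1: Bystander: round steel spice tin with a clear window in its lid, 65 mm across, 48 mm tall, one of three on the flat magnetic steel strip at the slab's far side; origin at the centre of its foot.
- tin2: Bystander: round steel spice tin with a clear window in its lid, 65 mm across, 48 mm tall, one of three on the flat magnetic steel strip at the slab's far side; origin at the centre of its foot.
Things that resemble listed ones, but are neither listed nor needed, are in the scene too. Leave any purple look-alike of the lid alone. Leave any blue look-alike of the plate alone.

How it is judged:
By the outcome, as a careful person would: the job done as asked, in the order asked, and still so for the second after the job is handed in, with the robot touching nothing.
It also fails if it takes over 72 s, if anything falls off the work surface, if the arm or the gripper's body presses on something with over 40 N, if the wrist force passes 120 N, or if a joint passes its speed limit or range.

### The arm

A 6-joint arm with a two-finger parallel gripper is mounted at the origin on the work surface. World frame = base frame: x ahead of the robot, y to its left, z up, the work surface at z = 0. Lengths are in m, angles in degrees, forces in N, time in s.
With the tool pointing down it reaches from about 0.425 to 0.95 m from the base axis. Payload 14.7 kg.
Tool frame: the origin (TCP) lies between the finger pads; the fingertips stand 22 mm ahead of it and the grasp point (between the pads) lies 3 mm ahead of it; z points along the fingers, y is the line along which they close (so a half turn about z gives the same grasp; the last joint's range is limited). The gripper opens to 85 mm and grips with 20 to 120 N. Pads are 22 mm wide; open, the fingers measure 114 mm over their backs; the gripper's body (76 mm by 85 mm) begins 54 mm behind the grasp point. The pads swing forward as they close: fully open they stand 13 mm farther back than shut.
Start: joints at [-77.613, 27.513, 91.461, -0, 61.026, -2.67], TCP at [0.169, -0.628, 0.229] pointing down, gripper open.
Joint ranges: [-157.49, 157.49], [-46.99, 117.5], [13.45, 153.17], [-89.5, 269.5], [5.16, 153.95], [-167.48, 167.48]. Speed limits (degrees/s): [108.29, 108.29, 136.94, 172.46, 172.46, 172.46].

### API

Orientations are given as a 3x3 rotation matrix whose columns are the frame's x, y, z axes.
In Python, from cell import manip gives the robot as it stands.
- The arm moves only by the shell command python3 -m jog 'ROWS' [FORCE]. ROWS is a JSON object whose one key "commands" holds a list of rows, each an object with "linear": the shift along the tool's x, y, z in units of 25 mm (1.0 is 25 mm), a list of three; "dr": the turn, a rotation vector about the tool's x, y, z in rad, a list of three; "gripper": the finger opening in mm, from 0 to 85.4. In form: {"commands": [{"linear": [x, y, z], "dr": [ax, ay, az], "gripper": gripper}, ...]}. A call has 1 to 12 rows; each row shifts and turns the commanded pose from where the row before left it, along the tool's axes as they then stand; what a row does not reach is not made up. A row lasts 1/10 s, in which the tool goes at most 50 mm and 8.59 degrees, less where a joint would pass 70% of its speed; a pose out of reach is approached as far as the arm can. A call is refused whole if a number of a shift passes 1 or a number of a turn 0.15, either way. A call with a gripper value outside its range is refused whole. The fingers move at their own pace and stop on an object; FORCE is the grip in N (left out, the last holds). Time passes only in rows, so rows that do not move let the fingers close. It gives the time, the measured TCP pose, the force, the opening and the grip force at its end, in the units of the state.
- manip.get_state(): the state, without advancing time (a new reading comes with each control period).
- manip.snapshot(name): name is "scene" or "top" or "wrist"; returns the picture (400x640x3 uint8, blue, green, red); there is no depth.
- manip.get_calibration(name): a dict with "fx", "fy", "cx", "cy" (pixels), "R" (3x3) and "t" (3): a world point X has camera coordinates R X + t. Camera axes: x right, y down, z forward; pixel columns grow to the right and rows downward; lengths in m; the calibration is good to about 2 mm. A picture is of the moment at which its call begins: read the wrist's pose just before it. get_calibration takes no time and is no camera call; for the wrist camera it gives the pose at the moment of the call.
- manip.finish_job(): hands the job in; it is judged then, once.
Trained networks look in the newest picture that a camera, given by its name, has taken for a name from the list of things; names that differ only in an ending like _2 or _b are one class to them, and where a whole thing is asked for, a point or a joint stands for the part that bears it (a point fixed in the world has none). Each returns a list of dicts, best first, with "conf" (0 to 1); they miss things now and then, are a little off and sometimes report something else, mostly with a low value. They report only what shows in the picture. A call takes as long as a camera call. They do not tell look-alikes from the thing itself.
- manip.silhouettes(camera, query): "mask" (400x640 bool, what is visible of it) and "bbox" ([left, top, right, bottom] in pixels, round what is visible of it).
- manip.tip_of(camera, query): "pixel" ([column, row] in pixels: a listed point, or the origin of a listed thing).
The state is a dict: "time_s": time; "joint_positions": joint angles; "joint_velocities": joint speeds; "joint_torque": joint torques, N m; "position": TCP position; "tool_rot": TCP orientation; "ft_force": force on the tool from outside, world axes, zero at the start; "wrist_torque": the same for the moment, N m; "width": finger opening in m; "grip_force": force on a finger pad.
Only numpy, scipy, OpenCV 4.12 (cv2) and the standard library are available. Lean on these libraries where they do the work, as an engineer would, in place of code of your own. Each camera call takes 0.05 s, during which the arm holds its last target. There are 200 camera calls.

## Working session

There is one attempt and no reset: what is moved stays moved. The work goes in short steps, Python scripts to look and compute and a shell command to move; the robot and the scene stay as the last step left them, time stands still between calls to the robot, and variables do not carry over. Pictures are saved under pics/ and viewed, at most 10 in all, crops included, and the job is handed in when it is done.

```bash
ls; mkdir -p pics; cat > h.py <<'E'
import numpy as np, cv2
from cell import manip
def ray(cal,px):
    R=np.array(cal["R"]);t=np.array(cal["t"])
    d=R.T@np.array([(px[0]-cal["cx"])/cal["fx"],(px[1]-cal["cy"])/cal["fy"],1.])
    return -R.T@t,d/np.linalg.norm(d)
def atz(cal,px,z):
    c,d=ray(cal,px);return c+d*(z-c[2])/d[2]
def tri(rs):
    A=sum(np.eye(3)-np.outer(d,d) for c,d in rs);b=sum((np.eye(3)-np.outer(d,d))@c for c,d in rs)
    return np.linalg.solve(A,b)
def proj(cal,X):
    p=np.array(cal["R"])@np.array(X)+np.array(cal["t"]);return [cal["fx"]*p[0]/p[2]+cal["cx"],cal["fy"]*p[1]/p[2]+cal["cy"]]
E
python3 - <<'E'
from h import *
np.set_printoptions(precision=4,suppress=True)
s=manip.get_state();print(s["time_s"],s["position"],s["ft_force"])
for c in ["scene","top"]:
    im=manip.snapshot(c);cv2.imwrite(f"pics/{c}0.png",im)
    cal=manip.get_calibration(c);print(c,-np.array(cal["R"]).T@cal["t"],cal["fx"])
    for q in ["lid","grip","jar","mouth","plate"]:
        print(q,[(np.round(r["pixel"],1).tolist(),round(r["conf"],2)) for r in manip.tip_of(c,q)][:4])
print(manip.get_state()["time_s"])
E
```

```text
pics
0.0 [ 0.1688 -0.6273  0.2289] [-0.1928  0.1578 -0.4483]
scene [ 0.951  -0.4934  1.3089] 491.91296069963056
lid [([292.1, 161.3], 0.8), ([341.1, 198.6], 0.7), ([292.3, 134.5], 0.65)]
grip [([290.4, 130.1], 0.8), ([342.2, 193.2], 0.72), ([291.9, 155.1], 0.54)]
jar [([283.3, 304.2], 0.78)]
mouth [([340.2, 200.1], 0.3)]
plate [([339.9, 198.0], 0.9), ([398.0, 111.4], 0.73)]
top [0.1902 0.0925 1.5489] 381.3508935840704
lid [([251.7, 279.3], 0.6), ([274.4, 258.3], 0.56), ([375.2, 194.7], 0.55), ([285.7, 208.9], 0.49)]
grip [([249.4, 278.9], 0.8), ([283.2, 204.8], 0.58), ([286.7, 207.7], 0.15)]
jar [([375.6, 193.0], 0.9)]
mouth [([381.5, 186.6], 0.9), ([375.5, 185.4], 0.55)]
plate [([174.8, 220.7], 0.92), ([287.0, 206.5], 0.9)]
0.6
```

View pics/scene0.png

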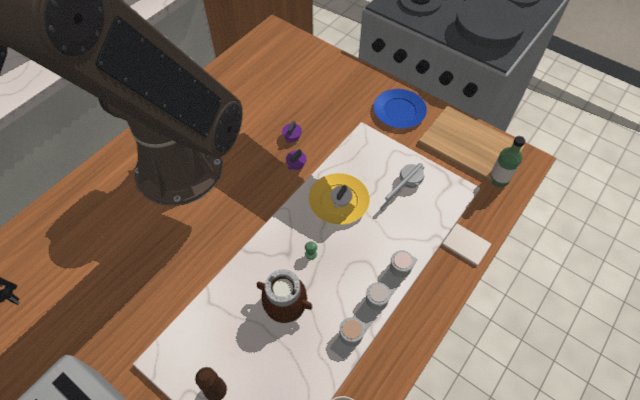

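View pics/top0.png

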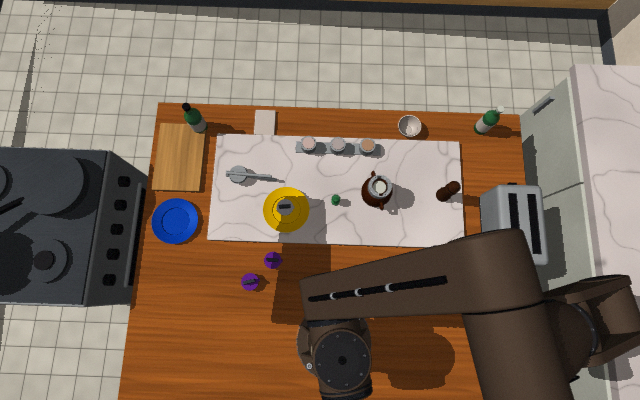

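In the scene view the metal lid on the yellow plate is at (342,195). The purple look-alikes are at (292,132) and (296,159), and the blue plate is at (398,111). In the top view the lid is at (285,207), the purple ones at (250,282) and (273,260), and the jar mouth near (380,187). I choose the metal lid and will triangulate it and check it in a crop.

```bash
python3 - <<'E'
from h import *
np.set_printoptions(precision=4,suppress=True)
cs=manip.get_calibration("scene");ct=manip.get_calibration("top")
def T(a,b): 
    P=tri([ray(cs,a),ray(ct,b)]);return P,np.round(np.array(proj(cs,P))-a,1),np.round(np.array(proj(ct,P))-b,1)
print("grip",T([342.2,193.2],[283.2,204.8]))
print("plate",T([339.9,198],[287,206.5]))
print("jar",T([283.3,304.2],[375.6,193]))
print("mouth?",atz(ct,[381.5,186.6],.15),atz(cs,[283,283],.15))
for z in [.02]: print(atz(ct,[375.6,193],z),atz(cs,[283.3,304.2],z),atz(ct,[287,206.5],z),atz(cs,[339.9,198],z))
a=cv2.imread("pics/scene0.png");b=cv2.imread("pics/top0.png")
f=lambda i,x,y:cv2.resize(i[y-30:y+30,x-40:x+40],(400,300),interpolation=cv2.INTER_CUBIC)
cv2.imwrite("pics/crop.png",np.vstack([np.hstack([f(a,342,195),f(b,285,207)]),np.hstack([f(a,284,292),f(b,378,188)])]))
for q in ["squeezer","stopper","mill","tin1"]:
    manip_r=manip.tip_of("top",q)[:2]
    print(q,[ (atz(ct,r["pixel"],.02)[:2],r["conf"]) for r in manip_r])
E
```

```text
grip (array([0.5122, 0.2136, 0.0632]), array([ 0.8, -0.2]), array([0.4, 0.4]))
plate (array([0.5105, 0.201 , 0.049 ]), array([ 0., -0.]), array([0., 0.]))
jar (array([ 0.5839, -0.1601,  0.0279]), array([ 0.5, -0.1]), array([0.3, 0.2]))
mouth? [ 0.579  -0.1614  0.15  ] [ 0.5819 -0.1499  0.15  ]
[ 0.5868 -0.1604  0.02  ] [ 0.5809 -0.1591  0.02  ] [0.5167 0.2031 0.02  ] [0.5003 0.2169 0.02  ]
squeezer [(array([0.6449, 0.4084]), 0.67)]
stopper [(array([0.5057, 0.2169]), 0.61), (array([0.5616, 0.0092]), 0.43)]
mill [(array([ 0.6002, -0.4287]), 0.88)]
tin1 [(array([ 0.7878, -0.1166]), 0.59), (array([0.785 , 0.0214]), 0.51)]
```

View pics/crop.png

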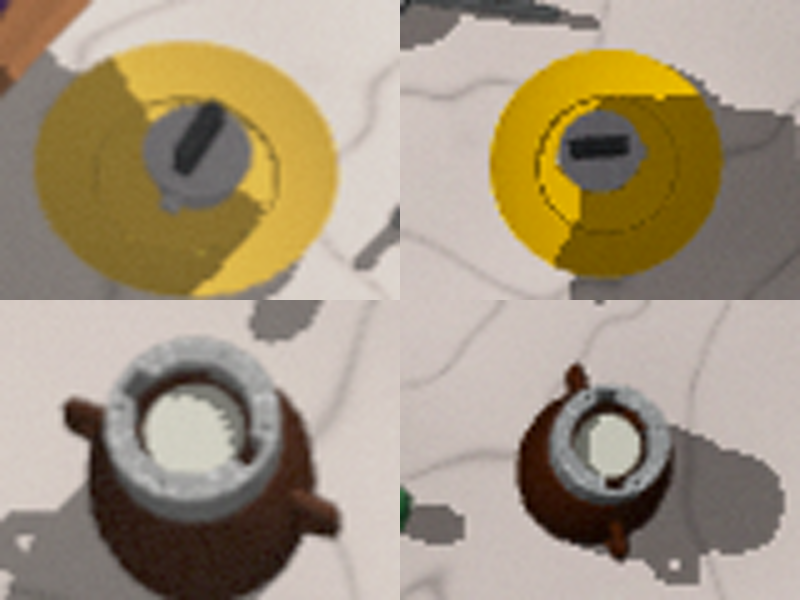

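The close crop shows the grey metal lid on the yellow plate with its dark bar roughly along world y. The ring slots in the top crop are near (605,395) and (613,483), the ears near (576,378) and (618,540).

```bash
python3 - <<'E'
from h import *
np.set_printoptions(precision=4,suppress=True)
s=manip.get_state();print(np.array(s["tool_rot"]),s["time_s"],s["width"])
R=np.array(s["tool_rot"]);p=np.array(s["position"])
c=manip.get_calibration("wrist");cc=-np.array(c["R"]).T@c["t"]
print("cam in tool",R.T@(cc-p),"axis",R.T@np.array(c["R"])[2],c["fx"])
for tgt in ([0.585,-0.16,.38],): print(R.T@(np.array(tgt)-p)/.025)
E
```

```text
[[ 0.9657  0.2598  0.    ]
 [ 0.2598 -0.9657 -0.    ]
 [ 0.      0.     -1.    ]] 0.8 0.0855328615928347
cam in tool [ 0.0759 -0.0003 -0.1441] axis [-0.2988 -0.0004  0.9543] 353.4129964893165
[ 20.9331 -13.7411  -6.0194]
```

```bash
python3 -m jog '{"commands":[{"linear":[1,-0.65,-0.2],"dr":[0,0,0],"gripper":85},{"linear":[1,-0.65,-0.2],"dr":[0,0,0],"gripper":85},{"linear":[1,-0.65,-0.2],"dr":[0,0,0],"gripper":85},{"linear":[1,-0.65,-0.2],"dr":[0,0,0],"gripper":85},{"linear":[1,-0.65,-0.2],"dr":[0,0,0],"gripper":85},{"linear":[1,-0.65,-0.2],"dr":[0,0,0],"gripper":85},{"linear":[1,-0.65,-0.2],"dr":[0,0,0],"gripper":85},{"linear":[1,-0.65,-0.2],"dr":[0,0,0],"gripper":85},{"linear":[1,-0.65,-0.2],"dr":[0,0,0],"gripper":85},{"linear":[1,-0.65,-0.2],"dr":[0,0,0],"gripper":85},{"linear":[1,-0.65,0],"dr":[0,0,0],"gripper":85},{"linear":[1,-0.65,0],"dr":[0,0,0],"gripper":85}]}' && python3 -m jog '{"commands":[{"linear":[1,-0.65,0],"dr":[0,0,0],"gripper":85},{"linear":[1,-0.65,0],"dr":[0,0,0],"gripper":85},{"linear":[1,-0.65,0],"dr":[0,0,0],"gripper":85},{"linear":[1,-0.65,0],"dr":[0,0,0],"gripper":85},{"linear":[1,-0.65,0],"dr":[0,0,0],"gripper":85},{"linear":[1,-0.65,0],"dr":[0,0,0],"gripper":85},{"linear":[1,-0.65,0],"dr":[0,0,0],"gripper":85},{"linear":[1,-0.65,0],"dr":[0,0,0],"gripper":85},{"linear":[0.5,-0.4,0],"dr":[0,0,0],"gripper":85},{"linear":[0,0,0],"dr":[0,0,0],"gripper":85}]}'
python3 - <<'E'
from h import *
np.set_printoptions(precision=4,suppress=True)
import json
s=manip.get_state();c=manip.get_calibration("wrist");im=manip.snapshot("wrist");cv2.imwrite("pics/w1.png",im)
json.dump({k:np.array(c[k]).tolist() for k in c},open("w1.json","w"))
for q in ["jar","mouth","track","press"]:
    r=manip.tip_of("wrist",q)[:2];print(q,[(np.round(a["pixel"],1),round(a["conf"],2)) for a in r])
    if r: print(atz(c,r[0]["pixel"],dict(jar=.02,mouth=.15,track=.142,press=.133)[q]))
E
```

```text
time_s: 2.0
position: [0.4087, -0.3605, 0.2798]
tool_rot: [[0.966, 0.26, 0.0], [0.26, -0.966, -0.0], [0.0, 0.001, -1.0]]
ft_force: [1.0, 0.1, -0.9]
width: 0.0851
grip_force: 0.0
time_s: 3.0
position: [0.5776, -0.1696, 0.2794]
tool_rot: [[0.965, 0.262, 0.0], [0.262, -0.965, 0.0], [0.0, -0.0, -1.0]]
ft_force: [-0.0, -0.7, -0.3]
width: 0.0846
grip_force: 0.0
jar [(array([307. , 150.5]), 0.81)]
[ 0.5775 -0.1529  0.02  ]
mouth [(array([305.6, 175.2]), 0.56)]
[ 0.5816 -0.1557  0.15  ]
track [(array([307.3, 171.1]), 0.71), (array([304.3, 173.5]), 0.58)]
[ 0.5833 -0.1563  0.142 ]
press [(array([307.5, 167.4]), 0.78), (array([307.7, 171.6]), 0.58)]
[ 0.5842 -0.1559  0.133 ]
```

View pics/w1.png

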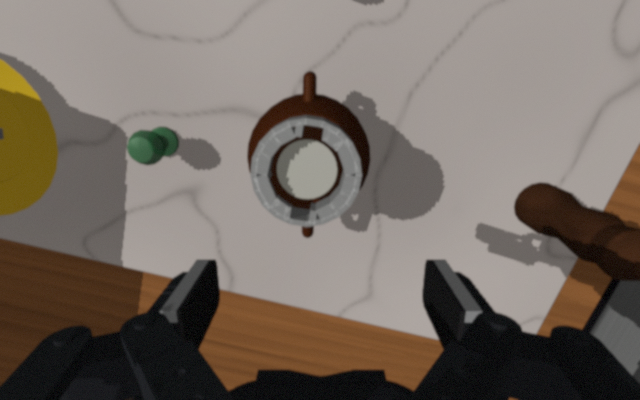

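The wrist view shows the ring centred near (306,171), the slots near (313,130) and (300,213), and the ears at (310,85) and (307,231). I rectify on the ring's top plane to get its centre and slot angle.

```bash
python3 - <<'E'
from h import *
import json
np.set_printoptions(precision=4,suppress=True)
c=json.load(open("w1.json"));im=cv2.imread("pics/w1.png")
c0=np.array([.582,-.157]);S=4 # px/mm
def rect(z,n=480):
    # out pixel (u,v): x = c0x + (n/2-v)/S/1000 ; y = c0y + (n/2-u)/S/1000
    w=np.array([[proj(c,[c0[0]+(n/2-v)/S/1e3,c0[1]+(n/2-u)/S/1e3,z])] for u,v in [(0,0),(n,0),(n,n),(0,n)]],np.float32).reshape(4,2)
    M=cv2.getPerspectiveTransform(w,np.float32([[0,0],[n,0],[n,n],[0,n]]));return cv2.warpPerspective(im,M,(n,n),flags=cv2.INTER_CUBIC)
r=rect(.15);hsv=cv2.cvtColor(r,cv2.COLOR_BGR2HSV);g=cv2.cvtColor(r,cv2.COLOR_BGR2GRAY)
h=cv2.HoughCircles(cv2.GaussianBlur(g,(9,9),2),cv2.HOUGH_GRADIENT,1,20,param1=80,param2=20,minRadius=165,maxRadius=186)
print(h[0][:3] if h is not None else None)
u,v,R=h[0][0];ctr=c0+np.array([(240-v),(240-u)])/S/1e3;print("centre",ctr,R/S)
cv2.circle(r,(int(u),int(v)),int(R),(0,0,255),1);cv2.imwrite("pics/rect.png",np.hstack([r,rect(.11)]))
E
```

```text
[[243.5 237.5 184.3]]
centre [ 0.5826 -0.1579] 46.075
```

View pics/rect.png

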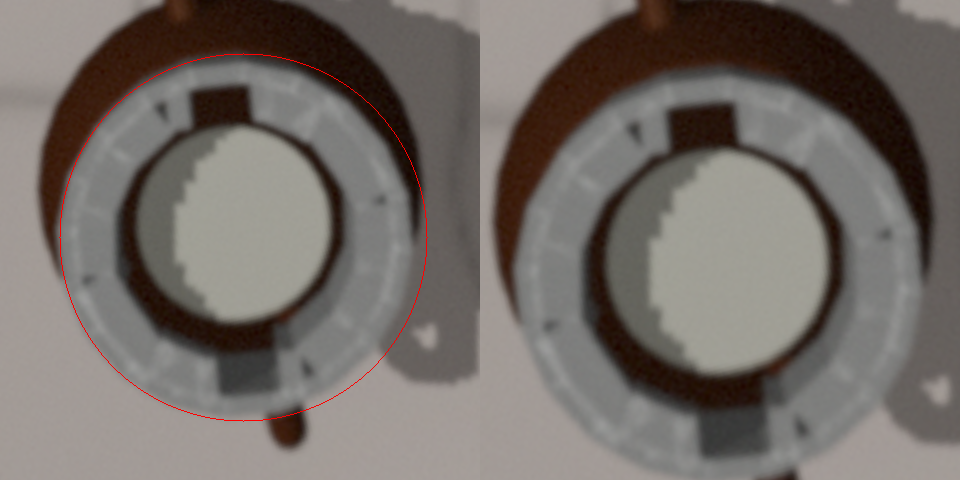

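Rectified picture: ring rim from column 57 to 411 (88 mm as it should be), slot mouths at (219,89) and (248,393), 76 mm apart. That puts the centre at about (0.582, -0.1555), slots at +5.7° from world x. I take a second view for height, then go on to the lid.

```bash
python3 -m jog '{"commands":[{"linear":[0.26,-0.96,0],"dr":[0,0,0],"gripper":85},{"linear":[0.26,-0.96,0],"dr":[0,0,0],"gripper":85},{"linear":[0.26,-0.96,0],"dr":[0,0,0],"gripper":85},{"linear":[0.26,-0.96,0],"dr":[0,0,0],"gripper":85},{"linear":[0,0,0],"dr":[0,0,0],"gripper":85},{"linear":[0,0,0],"dr":[0,0,0],"gripper":85}]}' >/dev/null
python3 - <<'E'
from h import *
import json
c=manip.get_calibration("wrist");im=manip.snapshot("wrist");cv2.imwrite("pics/w2.png",im)
json.dump({k:np.array(c[k]).tolist() for k in c},open("w2.json","w"))
c1=json.load(open("w1.json"))
P1={"mouth":(305.6,175.2),"track":(307.3,171.1),"press":(307.5,167.4)}
for q in P1:
    r=manip.tip_of("wrist",q)
    if r: print(q,np.round(r[0]["pixel"],1),r[0]["conf"],np.round(tri([ray(c1,P1[q]),ray(c,r[0]["pixel"])]),4))
E
python3 -m jog '{"commands":[{"linear":[0,0,0],"dr":[0,0,-0.1466],"gripper":85},{"linear":[0,0,0],"dr":[0,0,-0.1466],"gripper":85},{"linear":[0,0,0],"dr":[0,0,-0.1466],"gripper":85},{"linear":[0,0,0],"dr":[0,0,-0.1466],"gripper":85},{"linear":[0,0,0],"dr":[0,0,-0.1466],"gripper":85},{"linear":[0,0,0],"dr":[0,0,-0.1466],"gripper":85},{"linear":[0,0,0],"dr":[0,0,-0.1466],"gripper":85},{"linear":[0,0,0],"dr":[0,0,-0.1466],"gripper":85},{"linear":[0,0,0],"dr":[0,0,-0.1466],"gripper":85},{"linear":[0,0,0],"dr":[0,0,-0.1466],"gripper":85}]}' >/dev/null && python3 -m jog '{"commands":[{"linear":[1,-0.1,0.1],"dr":[0,0,0],"gripper":85},{"linear":[1,-0.1,0.2],"dr":[0,0,0],"gripper":85},{"linear":[1,-0.1,0.2],"dr":[0,0,0],"gripper":85},{"linear":[1,-0.1,0.2],"dr":[0,0,0],"gripper":85},{"linear":[1,-0.1,0.2],"dr":[0,0,0],"gripper":85},{"linear":[1,-0.1,0.2],"dr":[0,0,0],"gripper":85},{"linear":[1,-0.1,0.2],"dr":[0,0,0],"gripper":85},{"linear":[1,-0.1,0.2],"dr":[0,0,0],"gripper":85},{"linear":[1,-0.1,0.2],"dr":[0,0,0],"gripper":85},{"linear":[1,0,0.2],"dr":[0,0,0],"gripper":85},{"linear":[0,0,0],"dr":[0,0,0],"gripper":85},{"linear":[0,0,0],"dr":[0,0,0],"gripper":85}]}'
python3 - <<'E'
from h import *
import json
c=manip.get_calibration("wrist");im=manip.snapshot("wrist");cv2.imwrite("pics/w3.png",im)
json.dump({k:np.array(c[k]).tolist() for k in c},open("w3.json","w"))
for q in ["grip","lid"]:
    for r in manip.tip_of("wrist",q)[:2]: print(q,np.round(r["pixel"],1),r["conf"],np.round(atz(c,r["pixel"],.07 if q=="grip" else .025),4))
E
```

```text
mouth [424.2 204.8] 0.97 [ 0.5833 -0.1555  0.1567]
track [418.6 199.2] 0.82 [ 0.5822 -0.1564  0.138 ]
press [418.1 195.2] 0.57 [ 0.5847 -0.1559  0.1351]
time_s: 6.25
position: [0.5155, 0.1715, 0.2319]
tool_rot: [[-0.158, 0.987, -0.0], [0.987, 0.158, -0.0], [-0.0, -0.0, -1.0]]
ft_force: [0.4, 1.0, -1.0]
width: 0.0849
grip_force: 0.0
grip [86.1 43.2] 0.68 [0.3128 0.2492 0.07  ]
grip [318.2 130.1] 0.63 [0.5066 0.2104 0.07  ]
lid [112.9  47.3] 0.78 [0.3091 0.2499 0.025 ]
lid [319. 123.] 0.57 [0.5069 0.2119 0.025 ]
```

View pics/w3.png

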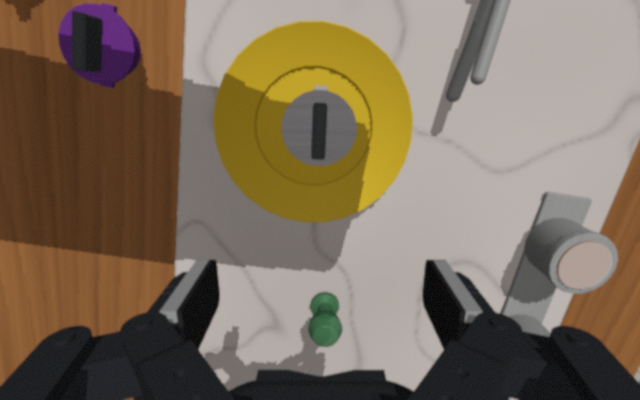

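The wrist view shows the metal lid at (319,130), bar from (320,103) to (318,159), already in line with the tool's x. The purple look-alike is at (98,44) and the stopper at (325,320).

```bash
python3 -m jog '{"commands":[{"linear":[0.8,-0.05,0.7],"dr":[0,0,0],"gripper":85},{"linear":[0.8,-0.05,0.7],"dr":[0,0,0],"gripper":85},{"linear":[0,0,0],"dr":[0,0,0],"gripper":85},{"linear":[0,0,0],"dr":[0,0,0],"gripper":85}]}'
python3 - <<'E'
from h import *
import json
c=manip.get_calibration("wrist");im=manip.snapshot("wrist");cv2.imwrite("pics/w4.png",im)
c3=json.load(open("w3.json"))
r=manip.tip_of("wrist","grip");print([(np.round(a["pixel"],1),a["conf"]) for a in r])
def bar(im,g):
    k=cv2.cvtColor(im,cv2.COLOR_BGR2HSV);k=(k[...,2]<65).astype(np.uint8)
    n,l,st,ce=cv2.connectedComponentsWithStats(k);
    for i in range(1,n):
        if st[i,4]>150 and np.hypot(*(ce[i]-g))<35:
            q=cv2.minAreaRect(np.argwhere(l==i)[:,::-1].astype(np.float32));print(st[i,4],q);return np.array(q[0]),cv2.boxPoints(q)
a,A=bar(cv2.imread("pics/w3.png"),np.array([319,130]));g=min((x["pixel"] for x in r),key=lambda p:abs(p[0]-320))
b,B=bar(im,np.array(g))
print("tri bar centre",tri([ray(c3,a),ray(c,b)]),"net",tri([ray(c3,[318.2,130.1]),ray(c,g)]))
for cc,X in((c3,A),(c,B)):
    P=np.array([atz(cc,p,.079)[:2] for p in X]);e=[P[1]-P[0],P[2]-P[1]];d=max(e,key=np.linalg.norm);print(P.mean(0),[np.linalg.norm(x) for x in e],np.degrees(np.arctan2(d[1],d[0])))
E
```

```text
time_s: 6.8
position: [0.5067, 0.2103, 0.197]
tool_rot: [[-0.157, 0.988, -0.0], [0.988, 0.157, -0.0], [-0.0, -0.0, -1.0]]
ft_force: [0.5, 0.1, 1.6]
width: 0.0849
grip_force: 0.0
[(array([73.6, 90.6]), 0.79), (array([324.6, 185.8]), 0.62)]
737 ((318.66375732421875, 130.56932067871094), (13.363404273986816, 55.285362243652344), 2.385944128036499)
882 ((321.8688659667969, 186.01605224609375), (14.768655776977539, 60.508056640625), 2.4895529747009277)
tri bar centre [0.50708287 0.20997385 0.06896269] net [0.50781    0.21103353 0.07215867]
[0.506961   0.21065786] [np.float64(0.04561986773702565), np.float64(0.01087351425196452)] 96.20624940201739
[0.50671398 0.21214726] [np.float64(0.04846883017450087), np.float64(0.011088523724471031)] 96.31144742269612
```

View pics/w4.png

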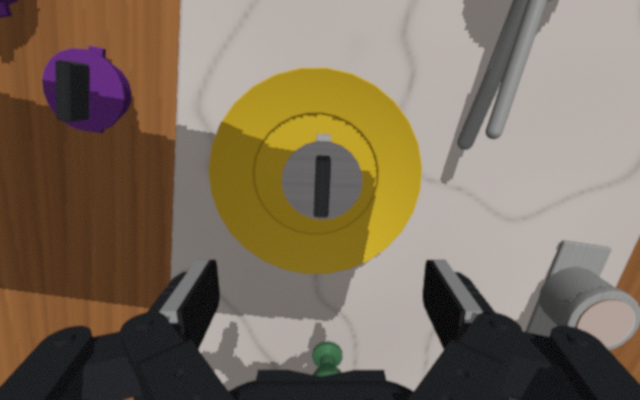

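The bar is at (322,186) in this picture and the two views agree: (0.507, 0.2105), bar mid-height at z ≈ 0.07, axis at 96.3°. I descend and grasp.

```bash
python3 -m jog '{"commands":[{"linear":[0,0,1],"dr":[0,0,0.047],"gripper":85},{"linear":[0,0,1],"dr":[0,0,0],"gripper":85},{"linear":[0,0,1],"dr":[0,0,0],"gripper":50},{"linear":[0,0,1],"dr":[0,0,0],"gripper":50},{"linear":[0,0,0.5],"dr":[0,0,0],"gripper":40},{"linear":[0,0,0],"dr":[0,0,0],"gripper":40},{"linear":[0,0,0],"dr":[0,0,0],"gripper":30}]}' 60; python3 -m jog '{"commands":[{"linear":[0,0,0],"dr":[0,0,0],"gripper":20},{"linear":[0,0,0],"dr":[0,0,0],"gripper":15},{"linear":[0,0,0],"dr":[0,0,0],"gripper":5},{"linear":[0,0,0],"dr":[0,0,0],"gripper":5},{"linear":[0,0,0],"dr":[0,0,0],"gripper":5}]}' 60
```

```text
time_s: 7.6
position: [0.5072, 0.2108, 0.0853]
tool_rot: [[-0.11, 0.994, 0.001], [0.994, 0.11, 0.0], [0.0, 0.001, -1.0]]
ft_force: [0.1, 0.1, 0.4]
width: 0.03
grip_force: 0.0
time_s: 8.1
position: [0.5067, 0.2109, 0.0847]
tool_rot: [[-0.111, 0.994, 0.0], [0.994, 0.111, 0.0], [0.0, 0.0, -1.0]]
ft_force: [-0.6, 0.5, -1.2]
width: 0.0049
grip_force: 0.0
```

The fingers closed to 4.9 mm without gripping, so I check where the bar is.

```bash
python3 - <<'E'
from h import *
s=manip.get_state();print(s["width"],s["grip_force"],s["ft_force"])
im=manip.snapshot("wrist");sc=manip.snapshot("scene");
for cam in ["scene","wrist"]:
    print(cam,[(np.round(a["pixel"],1),a["conf"]) for a in manip.tip_of(cam,"grip")])
cs=manip.get_calibration("scene");print(proj(cs,[.507,.2105,.07]),proj(cs,s["position"]))
x,y=map(int,proj(cs,[.507,.2105,.07]))
f=cv2.resize(sc[y-40:y+40,x-53:x+53],(800,600),interpolation=cv2.INTER_CUBIC)
cv2.imwrite("pics/miss.png",np.vstack([cv2.resize(f,(640,400))[:200+0:1] if 0 else cv2.resize(f,(400,300)),cv2.resize(im,(400,300))]))
E
```

```text
0.004917716376738967 0.0 [-0.55202027  0.47592288 -1.18647273]
scene [(array([294.6, 156.5]), 0.84), (array([290.4, 129.8]), 0.78), (array([340.8, 192.1]), 0.64)]
wrist [(array([322.9, 248.8]), 0.6)]
[np.float64(341.0961151762489), np.float64(191.5336705324811)] [np.float64(341.3019112892884), np.float64(188.6611611576986)]
```

View pics/miss.png

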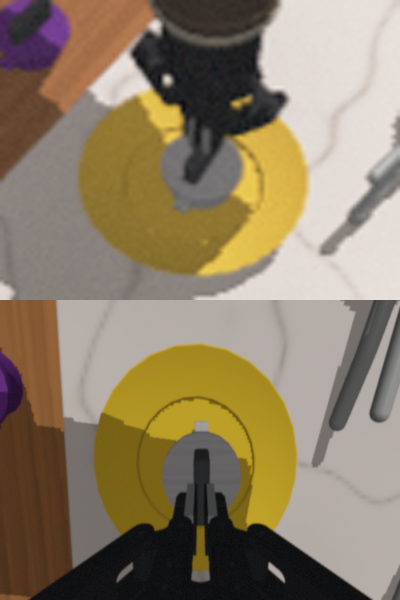

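```bash
python3 - <<'E'
from h import *
np.set_printoptions(precision=4,suppress=True)
c=manip.get_calibration("wrist");s=manip.get_state();p=np.array(s["position"]);R=np.array(s["tool_rot"])
print(p, s["width"])
for z in (.06,.07,.08,.09): print(z,atz(c,[322.9,248.8],z))
# crop y->full y = (Y-300)*400/300 ; x*1.6
for n,(X,Y) in dict(farlug=(201,426),nearlug=(201,578),headL=(161,475),headR=(241,475),bartop=(202,450),tips=(200,485)).items():
    px=[X*1.6,(Y-300)*4/3];print(n,px,[atz(c,px,z) for z in (.04,.056,.081)])
for d in (3,22): print("proj TCP+",d,proj(c,p+R[:,2]*d/1e3))
a=cv2.imread("pics/w4.png")
E
```

```text
[0.5065 0.2109 0.0845] 0.005250085737389187
0.06 [0.5076 0.2057 0.06  ]
0.07 [0.507  0.2106 0.07  ]
0.08 [0.5064 0.2154 0.08  ]
0.09 [0.5058 0.2202 0.09  ]
farlug [321.6, 168.0] [array([0.5027, 0.2442, 0.04  ]), array([0.5023, 0.2478, 0.056 ]), array([0.5016, 0.2535, 0.081 ])]
nearlug [321.6, 370.6666666666667] [array([0.5179, 0.1078, 0.04  ]), array([0.5162, 0.123 , 0.056 ]), array([0.5135, 0.1468, 0.081 ])]
headL [257.6, 233.33333333333334] [array([0.4702, 0.2017, 0.04  ]), array([0.4725, 0.209 , 0.056 ]), array([0.4761, 0.2203, 0.081 ])]
headR [385.6, 233.33333333333334] [array([0.5438, 0.2098, 0.04  ]), array([0.5399, 0.2164, 0.056 ]), array([0.5337, 0.2266, 0.081 ])]
bartop [323.20000000000005, 200.0] [array([0.5057, 0.226 , 0.04  ]), array([0.505 , 0.2312, 0.056 ]), array([0.5039, 0.2393, 0.081 ])]
tips [320.0, 246.66666666666666] [array([0.507 , 0.1973, 0.04  ]), array([0.5062, 0.2049, 0.056 ]), array([0.5049, 0.2168, 0.081 ])]
proj TCP+ 3 [np.float64(322.0770085694127), np.float64(258.98695996966063)]
proj TCP+ 22 [np.float64(321.90059116732374), np.float64(241.6114842600543)]
```

```bash
python3 - <<'E'
from h import *
im=manip.snapshot("wrist");cv2.imwrite("pics/w5.png",im)
c=manip.get_calibration("wrist");s=manip.get_state();p=np.array(s["position"]);R=np.array(s["tool_rot"])
g=im[...,1]
for v in range(196,330,6): print(v,' '.join(f"{x:3d}" for x in g[v,280:364:3]))
for d in (0,3,12,22):print(d,[np.round(proj(c,p+R[:,2]*d/1e3+R[:,1]*y+R[:,0]*.011),0) for y in(-.006,-.0025,.0025,.006)])
E
```

```text
196  98 100  99  99 101  99 100  99  97  99  99  98  99  99  98  98  97  97  98  98  99 100  97  98  98  98 100  98
202  94  95  94  94  93  94  95  94  94  96  77  27  30  28  33  32  28  28  69  97  97  97  96  95  97  97  96  96
208  98  97  97  98  99  98  98  97  98  97  65  29  29  31  25  34  26  28  53  97 100  99 100  99  99  99 100  99
214  98  98  99  97  99 100  99 101 102 100  58  36  36  36  38  35  35  36  40  96  99 100  99 100 101 100 100 100
220  98  98  97  97  97  98  98  98  96  96  51  35  36  41  42  42  39  40  40  96  98  97  97  98  99  97  97  98
226  98  97  97  96  97  96  98  95  96  95  52  37  37  32  42  37  38  40  40  96  98  98  99  98 100  97  98  98
232  96  96  96  98  97  96  97  97  96  98  55  38  39  39  43  38  41  39  41  96  97  98  97  98  96  97  97  99
238  98  98  98  98  97  98  99  97  98  96  54  36  39  38  44  39  37  39  39  96  98  97  99  98  97  97  99  98
244  95  92  92  95  94  92  95  82  83  82  62  24  41  40  40  39  32  46  48  81  82  93  97  95  93  96  94  96
250  97  98  98  98  98  98  91  67  65  67  57  15  30 
[... 1217 characters left out ...]
18
316  14  20  16  20  13  18  21  14  19  15  16  29 100 103 103 101  37  22  15  12  19  21  10  14  13  11  19  14
322  18  16  17  20  18  13  16  18  11  20  18  38 102 102 101 103  46  18  14  10  14  18  15  15  22  16  21  13
328   9  12  17  17  14  19  18  13  15  16  20  43 101 103 104 102  49  18  14   8  11  16  19  14   8  20  17  13
0 [array([309., 240.]), array([317., 240.]), array([328., 240.]), array([336., 240.])]
3 [array([309., 237.]), array([317., 237.]), array([328., 237.]), array([335., 237.])]
12 [array([310., 229.]), array([317., 229.]), array([327., 229.]), array([335., 229.])]
22 [array([310., 222.]), array([317., 222.]), array([327., 222.]), array([334., 222.])]
```

The pads' front edge at row 244 projects to roughly TCP height, so the tips stand above the bar (its top is at 0.081). I reopen and go lower in small steps, watching the force.

```bash
python3 -m jog '{"commands":[{"linear":[0,0,0],"dr":[0,0,0],"gripper":30},{"linear":[0,0,0],"dr":[0,0,0],"gripper":30},{"linear":[0,0,0],"dr":[0,0,0],"gripper":30},{"linear":[0,0,0.12],"dr":[0,0,0],"gripper":30},{"linear":[0,0,0.12],"dr":[0,0,0],"gripper":30},{"linear":[0,0,0],"dr":[0,0,0],"gripper":30}]}'; python3 -m jog '{"commands":[{"linear":[0,0,0.12],"dr":[0,0,0],"gripper":30},{"linear":[0,0,0],"dr":[0,0,0],"gripper":30}]}';  python3 -m jog '{"commands":[{"linear":[0,0,0],"dr":[0,0,0],"gripper":5},{"linear":[0,0,0],"dr":[0,0,0],"gripper":5},{"linear":[0,0,0],"dr":[0,0,0],"gripper":5}]}' 60
```

```text
time_s: 8.95
position: [0.5063, 0.2108, 0.078]
tool_rot: [[-0.111, 0.994, -0.001], [0.994, 0.111, -0.0], [-0.0, -0.001, -1.0]]
ft_force: [0.5, -0.3, -0.6]
width: 0.0298
grip_force: 0.0
time_s: 9.15
position: [0.5064, 0.2108, 0.0751]
tool_rot: [[-0.111, 0.994, -0.0], [0.994, 0.111, -0.0], [-0.0, -0.0, -1.0]]
ft_force: [-0.5, 0.1, -0.3]
width: 0.0298
grip_force: 0.0
time_s: 9.45
position: [0.5068, 0.2109, 0.0756]
tool_rot: [[-0.111, 0.994, 0.0], [0.994, 0.111, 0.0], [0.0, 0.0, -1.0]]
ft_force: [0.5, 0.1, 0.3]
width: 0.009
grip_force: 58.6
```

Gripped now, but with a shallow bite (9 mm reading). I reopen and go a few mm deeper for a secure hold.

```bash
python3 -m jog '{"commands":[{"linear":[0,0,0],"dr":[0,0,0],"gripper":30},{"linear":[0,0,0],"dr":[0,0,0],"gripper":30},{"linear":[0,0,0.14],"dr":[0,0,0],"gripper":30},{"linear":[0,0,0],"dr":[0,0,0],"gripper":30}]}'; python3 -m jog '{"commands":[{"linear":[0,0,0.12],"dr":[0,0,0],"gripper":30},{"linear":[0,0,0],"dr":[0,0,0],"gripper":30}]}';  python3 -m jog '{"commands":[{"linear":[0,0,0],"dr":[0,0,0],"gripper":5},{"linear":[0,0,0],"dr":[0,0,0],"gripper":5},{"linear":[0,0,0],"dr":[0,0,0],"gripper":5},{"linear":[0,0,0],"dr":[0,0,0],"gripper":5}]}' 80
```

```text
time_s: 9.85
position: [0.5063, 0.2108, 0.0716]
tool_rot: [[-0.111, 0.994, -0.001], [0.994, 0.111, -0.0], [-0.0, -0.001, -1.0]]
ft_force: [-0.1, -0.9, -0.9]
width: 0.03
grip_force: 0.0
time_s: 10.05
position: [0.5064, 0.2108, 0.0686]
tool_rot: [[-0.111, 0.994, -0.001], [0.994, 0.111, -0.0], [-0.0, -0.001, -1.0]]
ft_force: [-0.4, 0.1, 0.3]
width: 0.0299
grip_force: 0.0
time_s: 10.45
position: [0.5066, 0.2109, 0.0691]
tool_rot: [[-0.111, 0.994, 0.0], [0.994, 0.111, 0.0], [0.0, 0.0, -1.0]]
ft_force: [-0.6, 0.1, -0.1]
width: 0.0092
grip_force: 78.7
```

```bash
python3 -m jog '{"commands":[{"linear":[0,0,-0.4],"dr":[0,0,0],"gripper":5},{"linear":[0,0,-0.8],"dr":[0,0,0],"gripper":5},{"linear":[0,0,-1],"dr":[0,0,0],"gripper":5},{"linear":[0,0,-1],"dr":[0,0,0],"gripper":5},{"linear":[0,0,-1],"dr":[0,0,0],"gripper":5},{"linear":[0,0,-1],"dr":[0,0,0],"gripper":5},{"linear":[0,0,-1],"dr":[0,0,0],"gripper":5},{"linear":[-0.5,0,-1],"dr":[0,0,0],"gripper":5},{"linear":[-1,0.1,0],"dr":[0,0,0],"gripper":5},{"linear":[-1,0.1,0],"dr":[0,0,0],"gripper":5}]}'; python3 -m jog '{"commands":[{"linear":[-1,0.1,0],"dr":[0,0,0],"gripper":5},{"linear":[-1,0.1,0],"dr":[0,0,0],"gripper":5},{"linear":[-1,0.1,0],"dr":[0,0,0],"gripper":5},{"linear":[-1,0.1,0],"dr":[0,0,0],"gripper":5},{"linear":[-1,0.1,0],"dr":[0,0,0],"gripper":5},{"linear":[-1,0.1,0],"dr":[0,0,0],"gripper":5},{"linear":[-1,0.1,0],"dr":[0,0,0],"gripper":5},{"linear":[-1,0.1,0],"dr":[0,0,0],"gripper":5},{"linear":[-1,0.1,0],"dr":[0,0,0],"gripper":5},{"linear":[-1,0.1,0],"dr":[0,0,0],"gripper":5},{"linear":[-1,0.1,0],"dr":[0,0,0],"gripper":5},{"linear":[-0.9,0.1,0],"dr":[0,0,0],"gripper":5}]}'; python3 -m jog '{"commands":[{"linear":[-0.5,0,0],"dr":[0,0,0],"gripper":5},{"linear":[0,0,0],"dr":[0,0,0.1437],"gripper":5},{"linear":[0,0,0],"dr":[0,0,0.1437],"gripper":5},{"linear":[0,0,0],"dr":[0,0,0.1437],"gripper":5},{"linear":[0,0,0],"dr":[0,0,0.1437],"gripper":5},{"linear":[0,0,0],"dr":[0,0,0.1437],"gripper":5},{"linear":[0,0,0],"dr":[0,0,0.1437],"gripper":5},{"linear":[0,0,0],"dr":[0,0,0.1437],"gripper":5},{"linear":[0,0,0],"dr":[0,0,0.1437],"gripper":5},{"linear":[0,0,0],"dr":[0,0,0.1437],"gripper":5},{"linear":[0,0,0],"dr":[0,0,0.1437],"gripper":5},{"linear":[0,0,0],"dr":[0,0,0.1437],"gripper":5}]}'; python3 -m jog '{"commands":[{"linear":[0,0,0],"dr":[0,0,0],"gripper":5},{"linear":[0,0,0],"dr":[0,0,0],"gripper":5}]}'
python3 - <<'E'
from h import *
np.set_printoptions(precision=4,suppress=True)
s=manip.get_state();p=np.array(s["position"]);R=np.array(s["tool_rot"])
c=manip.get_calibration("wrist");im=manip.snapshot("wrist");cv2.imwrite("pics/w6.png",im)
print(p,np.degrees(np.arctan2(R[1,0],R[0,0])),s["joint_positions"],s["ft_force"],s["wrist_torque"])
for q in ("grip","lid"):
  for r in manip.tip_of("wrist",q)[:2]: print(q,r["pixel"],r["conf"],"expect",proj(c,p+R[:,2]*(-.001 if q=="grip" else .044)))
E
```

```text
time_s: 11.45
position: [0.5187, 0.149, 0.2506]
tool_rot: [[-0.112, 0.994, 0.002], [0.994, 0.112, 0.0], [0.0, 0.002, -1.0]]
ft_force: [-0.4, 0.2, -3.1]
width: 0.0094
grip_force: 78.4
time_s: 12.65
position: [0.5811, -0.1442, 0.2496]
tool_rot: [[-0.111, 0.994, 0.0], [0.994, 0.111, -0.0], [-0.0, 0.0, -1.0]]
ft_force: [-0.4, -0.6, -2.5]
width: 0.0095
grip_force: 78.4
time_s: 13.85
position: [0.5823, -0.1549, 0.2493]
tool_rot: [[0.995, 0.095, -0.0], [0.095, -0.995, 0.0], [-0.0, -0.0, -1.0]]
ft_force: [0.4, -0.6, -2.7]
width: 0.0095
grip_force: 78.4
time_s: 14.05
position: [0.5825, -0.1551, 0.2492]
tool_rot: [[0.994, 0.106, -0.0], [0.106, -0.994, 0.0], [-0.0, -0.0, -1.0]]
ft_force: [0.8, 0.7, -2.4]
width: 0.0094
grip_force: 78.4
[ 0.5825 -0.1551  0.2492] 6.063877787893676 [-17.799   22.6343  96.6186   0.0045  60.7512  66.135 ] [ 0.8473  0.6621 -2.4382] [ 0.0448 -0.0132  0.0022]
grip [321.9, 264.4] 0.78 expect [np.float64(321.2812038448083), np.float64(261.5118131881211)]
lid [322.9, 225.2] 0.87 expect [np.float64(321.15916992218763), np.float64(224.06888963865353)]
```

View pics/w6.png

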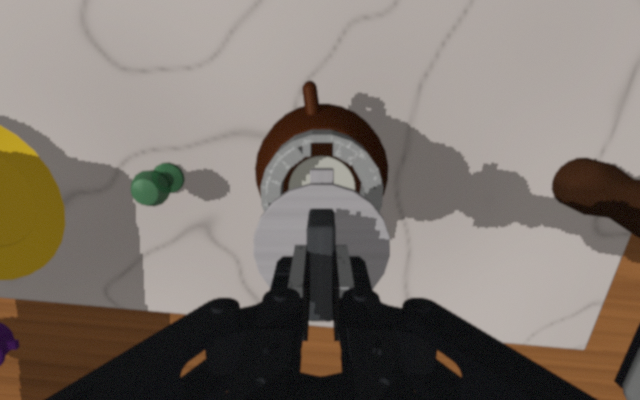

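The lid is held upright: lug at (322,175), slot behind it at (321,149), in line. I descend to just above contact, then feel.

```bash
python3 -m jog '{"commands":[{"linear":[0,0.02,0.8],"dr":[0,0,0.006],"gripper":5},{"linear":[0,0,0.8],"dr":[0,0,0],"gripper":5},{"linear":[0,0,0.6],"dr":[0,0,0],"gripper":5},{"linear":[0,0,0.1],"dr":[0,0,0],"gripper":5},{"linear":[0,0,0],"dr":[0,0,0],"gripper":5}]}'; python3 -m jog '{"commands":[{"linear":[0,0,0.1],"dr":[0,0,0],"gripper":5},{"linear":[0,0,0.08],"dr":[0,0,0],"gripper":5},{"linear":[0,0,0],"dr":[0,0,0],"gripper":5}]}' ; python3 -m jog '{"commands":[{"linear":[0,0,0.06],"dr":[0,0,0],"gripper":5},{"linear":[0,0,0],"dr":[0,0,0],"gripper":5}]}'; python3 -m jog '{"commands":[{"linear":[0,0,0.06],"dr":[0,0,0],"gripper":5},{"linear":[0,0,0],"dr":[0,0,0],"gripper":5}]}'
```

```text
time_s: 14.7
position: [0.5826, -0.1559, 0.1914]
tool_rot: [[0.995, 0.096, -0.001], [0.096, -0.995, 0.0], [-0.001, -0.0, -1.0]]
ft_force: [0.3, -0.3, -1.6]
width: 0.0091
grip_force: 78.4
time_s: 15.0
position: [0.5828, -0.156, 0.1872]
tool_rot: [[0.995, 0.095, 0.0], [0.095, -0.995, -0.0], [0.0, 0.0, -1.0]]
ft_force: [-0.0, 0.0, -2.4]
width: 0.0098
grip_force: 78.4
time_s: 15.2
position: [0.5827, -0.1559, 0.1855]
tool_rot: [[0.995, 0.095, 0.0], [0.095, -0.995, -0.0], [0.0, 0.0, -1.0]]
ft_force: [-0.7, 0.5, -2.0]
width: 0.0095
grip_force: 78.4
time_s: 15.4
position: [0.5826, -0.1559, 0.1838]
tool_rot: [[0.995, 0.095, -0.0], [0.095, -0.995, 0.0], [-0.0, -0.0, -1.0]]
ft_force: [0.2, 0.1, -3.0]
width: 0.0094
grip_force: 78.4
```

```bash
for i in 1; do python3 -m jog '{"commands":[{"linear":[0,0,0.08],"dr":[0,0,0],"gripper":5},{"linear":[0,0,0],"dr":[0,0,0],"gripper":5}]}'; python3 -m jog '{"commands":[{"linear":[0,0,0.08],"dr":[0,0,0],"gripper":5},{"linear":[0,0,0],"dr":[0,0,0],"gripper":5}]}';  python3 -m jog '{"commands":[{"linear":[0,0,0.06],"dr":[0,0,0],"gripper":5},{"linear":[0,0,0],"dr":[0,0,0],"gripper":5}]}'; done
```

```text
time_s: 15.6
position: [0.5826, -0.1559, 0.1817]
tool_rot: [[0.995, 0.095, -0.0], [0.095, -0.995, 0.0], [-0.0, -0.0, -1.0]]
ft_force: [0.5, -0.2, -1.3]
width: 0.0094
grip_force: 78.4
time_s: 15.8
position: [0.5826, -0.1559, 0.1797]
tool_rot: [[0.995, 0.095, -0.0], [0.095, -0.995, 0.0], [-0.0, -0.0, -1.0]]
ft_force: [-0.3, 0.6, -2.1]
width: 0.0093
grip_force: 78.4
time_s: 16.0
position: [0.5826, -0.1559, 0.1783]
tool_rot: [[0.995, 0.095, -0.0], [0.095, -0.995, 0.0], [-0.0, -0.0, -1.0]]
ft_force: [-0.3, 0.2, -3.1]
width: 0.0093
grip_force: 78.4
```

Past the resting level with no contact, so the lugs are entering the slots. I continue onto the press plate.

```bash
python3 -m jog '{"commands":[{"linear":[0,0,0.08],"dr":[0,0,0],"gripper":5},{"linear":[0,0,0],"dr":[0,0,0],"gripper":5}]}'; python3 -m jog '{"commands":[{"linear":[0,0,0.08],"dr":[0,0,0],"gripper":5},{"linear":[0,0,0],"dr":[0,0,0],"gripper":5}]}';  python3 -m jog '{"commands":[{"linear":[0,0,0.08],"dr":[0,0,0],"gripper":5},{"linear":[0,0,0],"dr":[0,0,0],"gripper":5}]}'
```

```text
time_s: 16.2
position: [0.5829, -0.1561, 0.1766]
tool_rot: [[0.995, 0.095, 0.0], [0.095, -0.995, -0.0], [0.0, 0.0, -1.0]]
ft_force: [-0.5, -1.5, 2.8]
width: 0.0091
grip_force: 79.0
time_s: 16.4
position: [0.5829, -0.1561, 0.1746]
tool_rot: [[0.995, 0.095, 0.0], [0.095, -0.995, -0.0], [0.0, 0.0, -1.0]]
ft_force: [-0.6, -1.0, 3.4]
width: 0.0092
grip_force: 79.2
time_s: 16.6
position: [0.5829, -0.156, 0.1725]
tool_rot: [[0.995, 0.095, 0.0], [0.095, -0.995, -0.0], [0.0, 0.0, -1.0]]
ft_force: [1.1, -1.6, 5.4]
width: 0.0096
grip_force: 79.3
```

```bash
python3 -m jog '{"commands":[{"linear":[0,0,0.07],"dr":[0,0,0],"gripper":5},{"linear":[0,0,0],"dr":[0,0,0],"gripper":5}]}'; python3 -m jog '{"commands":[{"linear":[0,0,0.06],"dr":[0,0,0],"gripper":5},{"linear":[0,0,0],"dr":[0,0,0],"gripper":5}]}'; python3 -m jog '{"commands":[{"linear":[0,0,0],"dr":[0,0,0.04],"gripper":5},{"linear":[0,0,0],"dr":[0,0,0.04],"gripper":5},{"linear":[0,0,0],"dr":[0,0,0],"gripper":5}]}'; python3 -c "
from cell import manip;s=manip.get_state();print(s['wrist_torque'])"
```

```text
time_s: 16.8
position: [0.5829, -0.156, 0.1708]
tool_rot: [[0.995, 0.095, 0.0], [0.095, -0.995, -0.0], [0.0, 0.0, -1.0]]
ft_force: [0.5, -1.7, 6.1]
width: 0.0096
grip_force: 79.4
time_s: 17.0
position: [0.5829, -0.1561, 0.1694]
tool_rot: [[0.995, 0.095, 0.0], [0.095, -0.995, -0.0], [0.0, 0.0, -1.0]]
ft_force: [-0.4, -0.8, 6.5]
width: 0.0091
grip_force: 79.5
time_s: 17.3
position: [0.5828, -0.1559, 0.1694]
tool_rot: [[1.0, 0.014, 0.0], [0.014, -1.0, 0.0], [0.0, -0.0, -1.0]]
ft_force: [-1.1, -1.5, 6.4]
width: 0.0095
grip_force: 79.5
[0.04966061 0.1169737  0.02328974]
```

```bash
python3 -m jog '{"commands":[{"linear":[0,0,0],"dr":[0,0,0.05],"gripper":5},{"linear":[0,0,0],"dr":[0,0,0.05],"gripper":5},{"linear":[0,0,0],"dr":[0,0,0],"gripper":5}]}'; python3 -c "
from cell import manip;s=manip.get_state();print(s['wrist_torque'])"; python3 -m jog '{"commands":[{"linear":[0,0,0],"dr":[0,0,0.06],"gripper":5},{"linear":[0,0,0],"dr":[0,0,0.06],"gripper":5},{"linear":[0,0,0],"dr":[0,0,0.06],"gripper":5},{"linear":[0,0,0],"dr":[0,0,0.06],"gripper":5},{"linear":[0,0,0],"dr":[0,0,0],"gripper":5}]}'; python3 -c "
from cell import manip;s=manip.get_state();print(s['wrist_torque'])"
```

```text
time_s: 17.6
position: [0.5827, -0.1558, 0.1694]
tool_rot: [[0.996, -0.087, 0.0], [-0.087, -0.996, 0.0], [0.0, -0.0, -1.0]]
ft_force: [0.2, -0.1, 6.0]
width: 0.0094
grip_force: 79.5
[0.12987369 0.08613472 0.04943326]
time_s: 18.1
position: [0.5827, -0.1558, 0.1694]
tool_rot: [[0.947, -0.321, 0.0], [-0.321, -0.947, 0.0], [0.0, -0.0, -1.0]]
ft_force: [0.1, -0.3, 5.9]
width: 0.0095
grip_force: 79.5
[ 0.12322206  0.09449771 -0.00080979]
```

Turning freely under the flange. I continue, then go in small steps near the stop.

```bash
python3 -m jog '{"commands":[{"linear":[0,0,0],"dr":[0,0,0.07],"gripper":5},{"linear":[0,0,0],"dr":[0,0,0.07],"gripper":5},{"linear":[0,0,0],"dr":[0,0,0.07],"gripper":5},{"linear":[0,0,0],"dr":[0,0,0.07],"gripper":5},{"linear":[0,0,0],"dr":[0,0,0.07],"gripper":5},{"linear":[0,0,0],"dr":[0,0,0.07],"gripper":5},{"linear":[0,0,0],"dr":[0,0,0.07],"gripper":5},{"linear":[0,0,0],"dr":[0,0,0],"gripper":5}]}'; python3 -m jog '{"commands":[{"linear":[0,0,0],"dr":[0,0,0.03],"gripper":5},{"linear":[0,0,0],"dr":[0,0,0.03],"gripper":5},{"linear":[0,0,0],"dr":[0,0,0],"gripper":5}]}'; python3 -c "
from cell import manip;s=manip.get_state();print(s['wrist_torque'])"; python3 -m jog '{"commands":[{"linear":[0,0,0],"dr":[0,0,0.02],"gripper":5},{"linear":[0,0,0],"dr":[0,0,0.02],"gripper":5},{"linear":[0,0,0],"dr":[0,0,0],"gripper":5}]}'; python3 -c "
from cell import manip;s=manip.get_state();print(s['wrist_torque'])"
```

```text
time_s: 18.9
position: [0.5827, -0.1557, 0.1694]
tool_rot: [[0.684, -0.73, 0.0], [-0.73, -0.684, 0.0], [-0.0, -0.0, -1.0]]
ft_force: [-1.1, 0.3, 5.6]
width: 0.0094
grip_force: 79.5
time_s: 19.2
position: [0.5827, -0.1557, 0.1694]
tool_rot: [[0.64, -0.768, 0.0], [-0.768, -0.64, 0.0], [-0.0, -0.0, -1.0]]
ft_force: [-0.0, 0.7, 6.2]
width: 0.0096
grip_force: 79.5
[ 0.24563091 -0.00564182 -0.03505662]
time_s: 19.5
position: [0.5827, -0.1557, 0.1694]
tool_rot: [[0.609, -0.793, 0.0], [-0.793, -0.609, 0.0], [-0.0, -0.0, -1.0]]
ft_force: [-0.8, 1.6, 6.1]
width: 0.0094
grip_force: 79.5
[0.24133599 0.00738127 0.03145512]
```

```bash
t(){ python3 -c "
from cell import manip;import math;s=manip.get_state();R=s['tool_rot'];print(round(math.degrees(math.atan2(R[1][0],R[0][0])),2),s['wrist_torque'][2],s['ft_force'],s['width'])"; }; python3 -m jog '{"commands":[{"linear":[0,0,0],"dr":[0,0,0.02],"gripper":5},{"linear":[0,0,0],"dr":[0,0,0],"gripper":5}]}' >/dev/null; t; python3 -m jog '{"commands":[{"linear":[0,0,0],"dr":[0,0,0.015],"gripper":5},{"linear":[0,0,0],"dr":[0,0,0],"gripper":5}]}'>/dev/null; t; python3 -m jog '{"commands":[{"linear":[0,0,0],"dr":[0,0,0.015],"gripper":5},{"linear":[0,0,0],"dr":[0,0,0],"gripper":5}]}'>/dev/null; t
```

```text
-53.61 -0.04108322602823097 [-0.46653418  0.27420966  5.28779732] 0.00929103193397963
-54.46 0.028072901225171067 [-0.72536796  1.04695387  5.58118423] 0.009110553048601143
-55.31 0.0906777764500813 [0.86047447 1.31164581 5.80797017] 0.009323489382903297
```

```bash
t(){ python3 -c "
from cell import manip;import math;s=manip.get_state();R=s['tool_rot'];print(round(math.degrees(math.atan2(R[1][0],R[0][0])),2),s['wrist_torque'][2],s['ft_force'],s['width'])"; }; python3 -m jog '{"commands":[{"linear":[0,0,0],"dr":[0,0,0.01],"gripper":5},{"linear":[0,0,0],"dr":[0,0,0],"gripper":5}]}' >/dev/null; t; python3 -m jog '{"commands":[{"linear":[0,0,0],"dr":[0,0,0.01],"gripper":5},{"linear":[0,0,0],"dr":[0,0,0],"gripper":5}]}'>/dev/null; t
```

```text
-55.86 0.37016997270845814 [0.2694527  1.06270266 6.08431283] 0.009371745042283386
-56.42 0.5590013036141751 [-0.33074222  1.37751848  6.01317637] 0.009325169298500628
```

The stop is felt (0.56 N·m at −56.4°). I relax the twist slightly, let the lid rise most of the way with the spring, then release.

```bash
t(){ python3 -c "
from cell import manip;import math;s=manip.get_state();R=s['tool_rot'];print(round(math.degrees(math.atan2(R[1][0],R[0][0])),2),s['wrist_torque'][2],s['ft_force'],s['position'])"; }; python3 -m jog '{"commands":[{"linear":[0,0,0],"dr":[0,0,-0.014],"gripper":5},{"linear":[0,0,0],"dr":[0,0,0],"gripper":5}]}' >/dev/null; t; python3 -m jog '{"commands":[{"linear":[0,0,-0.06],"dr":[0,0,0],"gripper":5},{"linear":[0,0,-0.06],"dr":[0,0,0],"gripper":5},{"linear":[0,0,0],"dr":[0,0,0],"gripper":5}]}'>/dev/null; t;  python3 -m jog '{"commands":[{"linear":[0,0,-0.05],"dr":[0,0,0],"gripper":5},{"linear":[0,0,0],"dr":[0,0,0],"gripper":5}]}'>/dev/null; t
```

```text
-55.59 0.32552610007292543 [0.17303003 1.14790658 6.11767479] [ 0.582876   -0.15571121  0.16945434]
-55.63 0.3064532399305875 [0.75999115 2.21830073 3.64379015] [ 0.58282151 -0.15576037  0.17239673]
-55.63 0.29497862350756726 [2.62265139 4.27497597 0.12714692] [ 0.58271376 -0.1557386   0.17343464]
```

```bash
python3 -m jog '{"commands":[{"linear":[0,0,0],"dr":[0,0,0],"gripper":15},{"linear":[0,0,0],"dr":[0,0,0],"gripper":25},{"linear":[0,0,0],"dr":[0,0,0],"gripper":40},{"linear":[0,0,0],"dr":[0,0,0],"gripper":40}]}'; python3 -m jog '{"commands":[{"linear":[0,0,-0.4],"dr":[0,0,0],"gripper":40},{"linear":[0,0,-0.8],"dr":[0,0,0],"gripper":40},{"linear":[0,0,-1],"dr":[0,0,0],"gripper":40},{"linear":[0,0,-1],"dr":[0,0,0],"gripper":40},{"linear":[-0.5,0,-0.5],"dr":[0,0,0],"gripper":40},{"linear":[0,0,0],"dr":[0,0,0],"gripper":40},{"linear":[0,0,0],"dr":[0,0,0],"gripper":40}]}'
python3 - <<'E'
from h import *
np.set_printoptions(precision=4,suppress=True)
im=manip.snapshot("wrist");c=manip.get_calibration("wrist");cv2.imwrite("pics/w7.png",im)
r=[a for a in manip.tip_of("wrist","grip")][:2];print(r,[atz(c,a["pixel"],.175) for a in r])
sc=manip.snapshot("scene");r2=manip.tip_of("scene","grip");print(r2)
cs=manip.get_calibration("scene");e=proj(cs,[.5827,-.1557,.1745]);b=min(r2,key=lambda a:np.hypot(*(np.array(a["pixel"])-e)))
print("expect",e,tri([ray(cs,b["pixel"]),ray(c,r[0]["pixel"])]))
E
```

```text
time_s: 21.6
position: [0.5826, -0.1561, 0.1735]
tool_rot: [[0.564, -0.825, -0.0], [-0.825, -0.564, -0.0], [-0.0, 0.0, -1.0]]
ft_force: [0.1, 0.2, 0.4]
width: 0.0401
grip_force: 0.0
time_s: 22.3
position: [0.5751, -0.1451, 0.2658]
tool_rot: [[0.565, -0.825, -0.0], [-0.825, -0.565, 0.0], [-0.0, 0.0, -1.0]]
ft_force: [-0.3, 0.5, 0.0]
width: 0.0402
grip_force: 0.0
[{'pixel': [318.9, 181.6], 'conf': 0.81}] [array([ 0.5829, -0.1553,  0.175 ])]
[{'pixel': [284.0, 282.7], 'conf': 0.87}]
expect [np.float64(281.20456700520225), np.float64(280.9815398377674)] [ 0.5771 -0.144   0.1322]
```

View pics/w7.png

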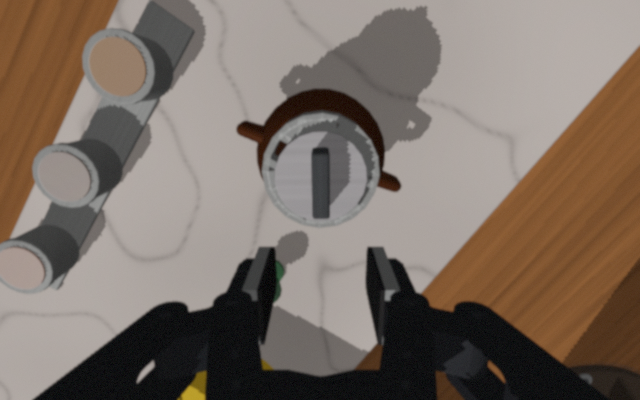

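The picture shows the lid at (321,182), seated level and centred in the ring. Its bar is turned 61° clockwise from the slots, which now stand empty at (280,150) and (368,193). The upward force dropped only as the lid reached pocket height, so it is locked.

```bash
python3 -c "
from cell import manip;print(manip.finish_job())"
```

```text
the job is handed in; nothing more can be done
None
```

The metal lid is on the brown jar, turned clockwise to the stop and released. Force and height readings show it sprung up into the lock, and I handed the job in at about 22.5 s of the 72 s allowed, with forces far below the limits (about 6.5 N of push, 0.56 N·m of twist at the stop).

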